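# Shut up the component case on the electronics bench

### The arm

A 6-joint arm with a two-finger parallel gripper is mounted at the origin on the work surface. World frame = base frame: x ahead of the robot, y to its left, z up, the work surface at z = 0. Lengths are in mm, angles in rad, forces in N, time in s.
With the tool pointing down it reaches from about 350 to 975 mm from the base axis. Payload 7.1 kg.
Tool frame: the origin (TCP) lies midway between the tips of the shut fingers; the grasp point (between the pads) lies 19 mm behind it; z points along the fingers, y is the line along which they close (so a half turn about z gives the same grasp; the last joint's range is limited). The gripper opens to 88 mm and grips with 3 to 60 N. Pads are 20 mm wide; open, the fingers measure 115 mm over their backs; the gripper's body (75 mm by 178 mm) begins 61 mm behind the grasp point.
Start: joints at [-1.208, 0.423, 1.63, -0, 1.089, -0.019], TCP at [232.886, -579.973, 185.075] pointing down, gripper open.
Joint ranges: [-3, 3], [-0.9, 2.11], [0.09, 2.58], [-1.31, 4.45], [0.11, 2.69], [-2.54, 2.54]. Speed limits (rad/s): [2.39, 2.39, 3.01, 3.14, 3.14, 3.14].

### API

Orientations are given as [roll, pitch, yaw] about the fixed x, y, z axes, in that order (R = Rz(yaw) Ry(pitch) Rx(roll)).
In Python, from plant import read_state, read_camera, finish_job gives the robot as it stands.
- The arm moves only by the tool play_rows, never from a script. Its argument "series" is a list of rows, each an object of numbers: "wx", "wy", "wz": the turn, a rotation vector about the tool's x, y, z normalised to -1 to 1, where 1 is pi rad; "tx", "ty", "tz": the shift along the tool's x, y, z normalised to -1 to 1, where 1 is 1000 mm; "fingers": the closure, from -1 (fully open) to 1 (shut). In form: [{"wx": .., "wy": .., "wz": .., "tx": .., "ty": .., "tz": .., "fingers": ..}, ...]. A call has exactly 5 rows; each row is the pose to reach, as a shift and turn from the pose commanded when the call began, along the tool's axes at that moment, turning the shorter way round; what a row does not reach only later rows make up. A row lasts 1/12 s, in which the tool goes at most 41.7 mm and 7.16 degrees, less where a joint would pass 70% of its speed; a pose out of reach is approached as far as the arm can. A call with a number of a shift or a turn outside -1 to 1 is refused whole. A call with a gripper value outside its range is refused whole. The fingers move at their own pace and stop on an object; "squeeze" is the grip in N (left out, the last holds). Time passes only in rows, so rows that repeat a pose let the fingers close, or fill a call up. It gives the time, the measured TCP pose, the force, the opening and the grip force at its end, in the units of the state.
- read_state(): the state, without advancing time (a new reading comes with each control period).
- read_camera(name): name is "scene" or "top"; returns a dict with "pixels" (384x512x3 uint8, blue, green, red), "mtx" (3x3 intrinsics, pixels), "position" and "attitude" of the camera in the world. Camera axes: x right, y up, looking along -z (the intrinsics and any distortion apply to the point x, -y, -z); pixel columns grow to the right and rows downward; lengths in mm; the calibration is good to about 2 mm. A picture is of the moment at which its call begins. There is no depth.
- finish_job(): hands the job in; it is judged then, once.
The state is a dict: "clock": time; "joint_positions": joint angles; "qd": joint speeds; "tau": joint torques, N m; "tcp_pos": TCP position; "tcp_rot": TCP orientation; "wrist_force": force on the tool from outside, world axes, zero at the start; "torque": the same for the moment, N m; "finger_gap": opening from 0.0 (shut) to 1.0 (fully open); "grip_force": force on a finger pad.
Only numpy, scipy, OpenCV 4.12 (cv2) and the standard library are available. Lean on these libraries where they do the work, as an engineer would, in place of code of your own. Each camera call takes 0.05 s, during which the arm holds its last target. There are 200 camera calls.

### The job

Close up the open component case with the fingertips: first push both orange drawers fully home, and only then swing the blue lid over and press it fully down, since its front lip drops in front of the drawers. Just push from outside: do not reach inside the drawers or the lid to grip them, do not slam the lid, and do not pick up or disturb the spray can, wire spool or flux jar beside the case.

Things in the scene. Friction and masses are not known exactly. Their poses are not given: they have to be found in the camera images.
- case: Dark navy component case fixed to the bench, 150 deep (its x) x 240 wide (its y) x 80 mm high without lid. Origin: centre of its underside, on the bench. Its x axis points to its back (hinge side), away from the robot give or take its yaw; -x is the front, where the drawers come out; y is its left seen from the robot; z up. Front face at x = -75 mm, top rim at z = 80 mm.
- drawer_left (a joint): Left drawer (case +y side): how far it is pulled out toward the case's -x, m; 0 = fully home, up to 0.09. Slides with about 1.5 N friction, stays where left. 0.03 to 0.07 at the start.
- drawer_right (a joint): Right drawer (case -y side), same meaning and build as the left one.
- drawer_left_front (a point): Centre of the outer face of the left drawer's orange front panel (110 wide x 46 high x 8 mm thick), 31 mm above the bench (panel from 8 to 54 mm). Axes as the case. Behind it is a grey open tray 130 x 98 x 36 mm, not to be touched. When home it lies at case x = -83, y = +57 mm: the panel then stands 8 mm proud of the case's front.
- drawer_right_front (a point): The same point of the right drawer; when home at case x = -83, y = -57 mm.
- lid (a joint): Angle of the blue lid, rad: 0 = closed and level, grows as it opens upward about the hinge at the case's back; 1.57 = upright (1.6 is the stop). Stiff friction hinge: stays where left at any angle, needs about 1 to 2 N at its free edge. 1.2 to 1.5 at the start.
- lid_hinge (a point): Middle of the lid's hinge line, at the case's top back edge (case x = 75, y = 0, z = 80 mm); the line runs along case y. Axes as the case.
- lid_edge (a point): Middle of the free edge of the lid (172 x 244 mm) on its outer blue face, with a 39 mm deep lip on the inner side; grey lining inside, not to be touched. Own x: from free edge to hinge; z: outward normal. At lid angle a it lies from lid_hinge at case x = -172 cos a + 9 sin a, z = 172 sin a + 9 cos a mm (the outer face is 9 mm off the hinge line).
- spray_can: Red upright cleaner can, 52 mm diameter, 150 mm tall, loose beside the case. Origin: centre of its underside.
- wire_spool: White spool with yellow wire standing on its flange, 60 mm diameter, 48 mm tall, loose beside the case. Origin: centre of its underside.
- flux_jar: Small jar with black cap, 48 mm diameter, 50 mm tall, loose, off the front right corner of the case. Origin: centre of its underside.
Mind the look-alikes: they are no part of the job. Of the things that look like the flux_jar, take the one that is farthest to the robot's right at the start. Leave any green look-alike of the spray_can alone.

How it is judged:
By the outcome, as a careful person would: the job done as asked, in the order asked, and still so for the second after the job is handed in, with the robot touching nothing.
It also fails if it takes over 58 s, if anything falls off the work surface, if the arm or the gripper's body presses on something with over 40 N, if the wrist force passes 120 N, or if a joint passes its speed limit or range.

## Working session

There is one attempt and no reset: what is moved stays moved. The work goes in short steps, Python scripts to look and compute and a tool call to move; the robot and the scene stay as the last step left them, time stands still between calls to the robot, and variables do not carry over. Pictures are saved under pics/ and viewed, at most 10 in all, crops included, and the job is handed in when it is done.

Besides the shell and the picture viewer there is one more tool, called as name(argument=value, ...) on one line, values as JSON. play_rows: Moves the arm, as the interface text tells. Its arguments: {"type":"object","properties":{"series":{"type":"array","items":{"type":"object","properties":{"wx":{"type":"number"},"wy":{"type":"number"},"wz":{"type":"number"},"tx":{"type":"number"},"ty":{"type":"number"},"tz":{"type":"number"},"fingers":{"type":"number"}}}},"squeeze":{"type":"number"}},"required":["series"]}

```bash
mkdir -p pics; ls; cat > h.py <<'E'
import numpy as np,cv2
from scipy.spatial.transform import Rotation as R
from plant import *
def cam(n):
    return read_camera(n)
def rot(a):
    a=np.array(a,float)
    if a.shape==(3,3): return a
    if a.shape==(3,): return R.from_euler('xyz',a).as_matrix()
    return R.from_quat(a).as_matrix()
def ray(c,u,v):
    K=np.array(c["mtx"]);d=np.linalg.inv(K)@[u,v,1];d=np.array([d[0],-d[1],-d[2]])
    d=rot(c["attitude"])@d
    return np.array(c["position"]),d/np.linalg.norm(d)
def plane(c,u,v,z):
    p,d=ray(c,u,v);return p+d*(z-p[2])/d[2]
def tri(c1,a,c2,b):
    p,d=ray(c1,*a);q,e=ray(c2,*b)
    s=np.linalg.lstsq(np.c_[d,-e],q-p,rcond=None)[0]
    A=p+s[0]*d;B=q+s[1]*e
    return (A+B)/2,np.linalg.norm(A-B)
E
python3 - <<'E'
from h import *
print(read_state())
for n in("scene","top"):
    c=cam(n);cv2.imwrite(f"pics/{n}0.png",c["pixels"]);print({k:v for k,v in c.items() if k!="pixels"})
E
```

```text
pics
{'clock': 0.0, 'joint_positions': array([-1.20797701e+00,  4.23808692e-01,  1.63068309e+00, -2.53203689e-05,
        1.08860211e+00, -1.89839028e-02]), 'qd': array([-0.00032087,  0.00107285, -0.00010929,  0.00131275,  0.00036926,
       -0.00148754]), 'tau': array([-7.75493681e-04, -5.44634986e+01, -2.73674244e+01,  6.42200466e-02,
        2.29232985e-02, -1.28455476e-04]), 'tcp_pos': array([ 232.68105416, -579.41582325,  184.32452978]), 'tcp_rot': array([-3.14009126e+00, -6.08606013e-06,  3.81814973e-01]), 'wrist_force': array([-0.18695316, -0.08749749,  0.05119784]), 'torque': array([ 0.01484151, -0.05125763,  0.03932368]), 'grip_force': 0.0, 'finger_gap': 1.0033156404568109}
{'mtx': array([[370.09180285,   0.        , 258.89289512],
       [  0.        , 370.09180285, 195.05976478],
       [  0.        ,   0.        ,   1.        ]]), 'position': array([ 693.38921227, -267.7963557 ,  962.88527024]), 'attitude': array([ 0.36133238, -0.00447784,  0.5554894 ])}
{'mtx': array([[378.97511255,   0.        , 250.13139505],
       [  0.        , 378.97511255, 192.88681287],
       [  0.        ,   0.        ,   1.        ]]), 'position': array([465.03327104,  14.07426166, 911.91366208]), 'attitude': array([ 0.05445022,  0.03178536, -1.59387953])}
```

View pics/scene0.png

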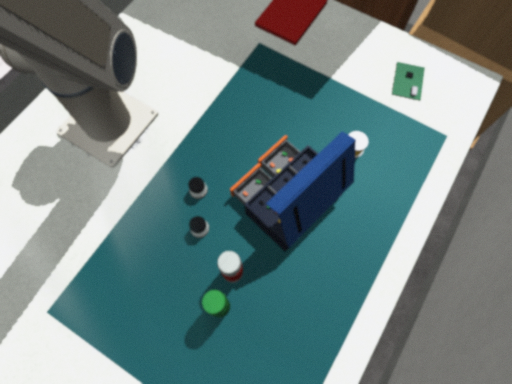

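View pics/top0.png

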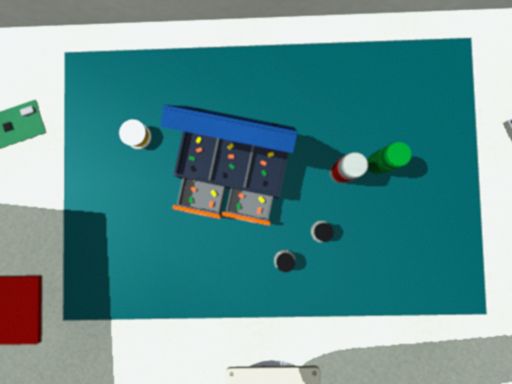

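The pictures show the case with its orange fronts at about (197,211) and (246,218) in the top view, and the upright lid strip from (163,112) to (296,140). The spool is at (134,134), the red can at (350,167) and the green one at (397,157). The flux jar is at (322,231) and its look-alike at (285,260).

```bash
cat > m.py <<'E'
from h import *
def masks(im):
    h=cv2.cvtColor(im,cv2.COLOR_BGR2HSV)
    return cv2.inRange(h,(4,150,120),(16,255,255)),cv2.inRange(h,(105,150,60),(125,255,255))
def parts(m,amin):
    cs=cv2.findContours(m,cv2.RETR_EXTERNAL,cv2.CHAIN_APPROX_NONE)[0]
    return [c for c in cs if cv2.contourArea(c)>amin]
E
python3 - <<'E'
from m import *
C={}
for n in("scene","top"):
    c=C[n]=cam(n);o,b=masks(c["pixels"])
    for c_ in parts(o,25): r=cv2.minAreaRect(c_);print(n,"or",np.round(r[0],1),np.round(r[1],1),np.round(cv2.boxPoints(r),1).tolist())
    for c_ in parts(b,300): r=cv2.minAreaRect(c_);print(n,"bl",cv2.contourArea(c_),cv2.approxPolyDP(c_,4,True)[:,0].tolist())
a=C["top"]["pixels"][90:240,105:315];b=C["scene"]["pixels"][120:260,220:370]
a=cv2.resize(a,(800,571),interpolation=cv2.INTER_CUBIC);cv2.imwrite("pics/t1.png",a)
b=cv2.resize(b,(600,560),interpolation=cv2.INTER_CUBIC);cv2.imwrite("pics/s1.png",b)
E
```

```text
scene or [258.3 163.3] [ 4.9 76.4] [[230.0, 189.0], [283.0, 134.10000610351562], [286.6000061035156, 137.5], [233.5, 192.39999389648438]]
scene bl 1907.5 [[353, 140], [340, 133], [267, 202], [282, 215], [298, 204], [307, 188], [307, 193], [312, 190], [308, 188], [315, 181], [323, 189], [317, 179], [329, 175], [332, 165], [336, 173], [340, 156], [353, 152], [347, 152]]
top or [245.5 218.2] [48.5  3.9] [[221.3000030517578, 215.3000030517578], [222.10000610351562, 211.39999389648438], [269.6000061035156, 221.10000610351562], [268.79998779296875, 225.0]]
top or [196.5 211.4] [48.2  3.7] [[172.5, 208.5], [173.1999969482422, 204.8000030517578], [220.5, 214.3000030517578], [219.8000030517578, 218.0]]
top bl 3087.5 [[164, 106], [164, 126], [292, 151], [296, 132], [288, 127]]
```

View pics/t1.png

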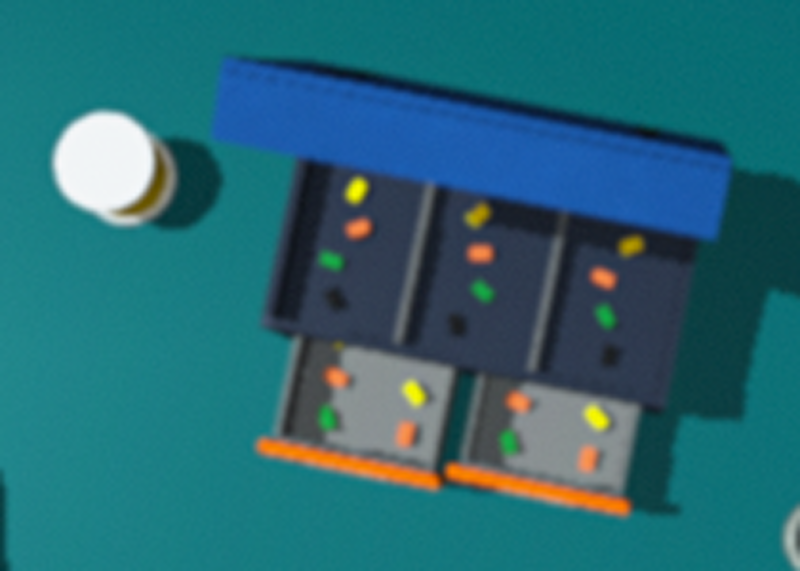

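View pics/s1.png

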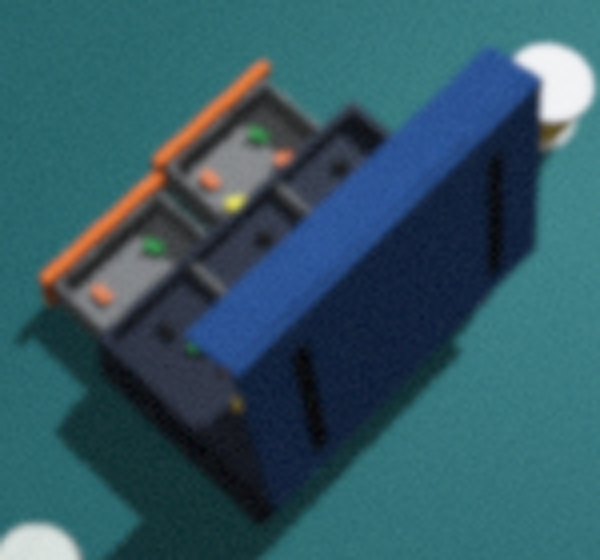

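```bash
python3 - <<'E'
from m import *
T,S=cam("top"),cam("scene")
P={'edgeR':((296.6,130.7),(280,213.75)),'edgeL':((164.8,105.2),(354.5,141.25)),'lipR':((292.9,153),(267,203.2)),'lipL':((160.9,125.4),(342.5,132)),
'orL':((172.7,207.1),(286.5,136.2)),'orR':((270.4,223.4),(231.2,188.8))}
for k,(a,b) in P.items():
    p,e=tri(T,a,S,b);print(k,p.round(1),round(e,1))
for k,u in dict(frL=(175.1,175.3),frR=(278.8,196.3)).items(): print(k,plane(T,*u,80).round(1))
for k,u in dict(orLl=(172.7,207.1),orLr=(220.2,216.5),orRl=(221.6,213),orRr=(270.4,223.4)).items(): print(k,plane(T,*u,54).round(1))
for k,u,z in (('jar',(285,260),50),('flux',(322,231),50),('can',(354,166),150),('spool',(133,132),48)): print(k,plane(T,*u,z).round(1))
E
```

```text
edgeR [610.4 -49.4 248.6] 2.5
edgeL [664.6 185.2 241.5] 0.2
lipR [573.6 -41.7 238.8] 5.2
lipL [630.2 195.  235.3] 1.9
orL [485.5 220.5  44.7] 2.4
orR [444.8  -2.   63.7] 5.4
frL [554.2 205.1  80. ]
frR [501.9 -23.2  80. ]
orLl [484.4 217.5  54. ]
orLr [460.5 109.3  54. ]
orRl [468.4 106.   54. ]
orRr [442.4  -3.8  54. ]
jar [359.5 -34.6  50. ]
flux [ 422.7 -119.6   50. ]
can [ 555.9 -172.2  150. ]
spool [661.4 309.8  48. ]
```

play_rows(series=[{"tx": 0.0316, "ty": -0.0196, "tz": 0, "wx": 0, "wy": 0, "wz": 0.0387, "fingers": -1}, {"tx": 0.0632, "ty": -0.0393, "tz": 0, "wx": 0, "wy": 0, "wz": 0.0774, "fingers": -1}, {"tx": 0.0948, "ty": -0.0589, "tz": 0, "wx": 0, "wy": 0, "wz": 0.1161, "fingers": -1}, {"tx": 0.1264, "ty": -0.0786, "tz": 0, "wx": 0, "wy": 0, "wz": 0.1548, "fingers": -1}, {"tx": 0.158, "ty": -0.0982, "tz": 0, "wx": 0, "wy": 0, "wz": 0.1935, "fingers": -1}])

```text
clock: 0.72
tcp_pos: [343.4, -428.8, 185.1]
tcp_rot: [3.142, -0.0, -0.231]
wrist_force: [0.9, -0.3, 0.2]
finger_gap: 1.002
grip_force: 0.0
```

play_rows(series=[{"tx": -0.0034, "ty": -0.0366, "tz": 0, "wx": 0, "wy": 0, "wz": 0, "fingers": -1}, {"tx": -0.0068, "ty": -0.0732, "tz": 0, "wx": 0, "wy": 0, "wz": 0, "fingers": -1}, {"tx": -0.0102, "ty": -0.1098, "tz": 0, "wx": 0, "wy": 0, "wz": 0, "fingers": -1}, {"tx": -0.0136, "ty": -0.1464, "tz": 0, "wx": 0, "wy": 0, "wz": 0, "fingers": -1}, {"tx": -0.017, "ty": -0.183, "tz": 0, "wx": 0, "wy": 0, "wz": 0, "fingers": -1}])

```text
clock: 1.13
tcp_pos: [366.8, -246.4, 185.1]
tcp_rot: [3.142, -0.0, -0.225]
wrist_force: [0.1, -1.0, -0.1]
finger_gap: 0.997
grip_force: 0.0
```

play_rows(series=[{"tx": -0.0034, "ty": -0.0366, "tz": 0, "wx": 0, "wy": 0, "wz": 0, "fingers": -1}, {"tx": -0.0068, "ty": -0.0732, "tz": 0, "wx": 0, "wy": 0, "wz": 0, "fingers": -1}, {"tx": -0.0102, "ty": -0.1098, "tz": 0, "wx": 0, "wy": 0, "wz": 0, "fingers": -1}, {"tx": -0.0136, "ty": -0.1464, "tz": 0, "wx": 0, "wy": 0, "wz": 0, "fingers": -1}, {"tx": -0.017, "ty": -0.183, "tz": 0, "wx": 0, "wy": 0, "wz": 0, "fingers": -1}])

```text
clock: 1.55
tcp_pos: [391.1, -64.3, 185.4]
tcp_rot: [-3.142, -0.001, -0.225]
wrist_force: [0.6, 0.1, 0.8]
finger_gap: 1.001
grip_force: 0.0
```

play_rows(series=[{"tx": -0.0034, "ty": -0.0366, "tz": 0, "wx": 0, "wy": 0, "wz": 0, "fingers": -1}, {"tx": -0.0068, "ty": -0.0732, "tz": 0, "wx": 0, "wy": 0, "wz": 0, "fingers": -1}, {"tx": -0.0102, "ty": -0.1098, "tz": 0, "wx": 0, "wy": 0, "wz": 0, "fingers": -1}, {"tx": -0.0136, "ty": -0.1464, "tz": 0, "wx": 0, "wy": 0, "wz": 0, "fingers": -1}, {"tx": -0.017, "ty": -0.183, "tz": 0, "wx": 0, "wy": 0, "wz": 0, "fingers": -1}])

```text
clock: 1.97
tcp_pos: [415.3, 118.2, 185.3]
tcp_rot: [-3.141, -0.001, -0.225]
wrist_force: [0.5, -0.1, 0.5]
finger_gap: 0.999
grip_force: 0.0
```

play_rows(series=[{"tx": 0, "ty": 0, "tz": 0.032, "wx": 0, "wy": 0, "wz": 0, "fingers": -1}, {"tx": 0, "ty": 0, "tz": 0.064, "wx": 0, "wy": 0, "wz": 0, "fingers": -1}, {"tx": 0, "ty": 0, "tz": 0.096, "wx": 0, "wy": 0, "wz": 0, "fingers": -1}, {"tx": 0, "ty": 0, "tz": 0.128, "wx": 0, "wy": 0, "wz": 0, "fingers": -1}, {"tx": 0, "ty": 0, "tz": 0.156, "wx": 0, "wy": 0, "wz": 0, "fingers": -1}])

```text
clock: 2.38
tcp_pos: [415.1, 116.4, 27.6]
tcp_rot: [-3.142, -0.0, -0.224]
wrist_force: [-0.7, -0.0, 0.9]
finger_gap: 1.0
grip_force: 0.0
```

play_rows(series=[{"tx": 0.012, "ty": 0, "tz": 0, "wx": 0, "wy": 0, "wz": 0, "fingers": -1}, {"tx": 0.022, "ty": 0, "tz": 0, "wx": 0, "wy": 0, "wz": 0, "fingers": -1}, {"tx": 0.032, "ty": 0, "tz": 0, "wx": 0, "wy": 0, "wz": 0, "fingers": -1}, {"tx": 0.04, "ty": 0, "tz": 0, "wx": 0, "wy": 0, "wz": 0, "fingers": -1}, {"tx": 0.048, "ty": 0, "tz": 0, "wx": 0, "wy": 0, "wz": 0, "fingers": -1}])

```text
clock: 2.8
tcp_pos: [465.0, 105.5, 30.9]
tcp_rot: [-3.14, -0.004, -0.225]
wrist_force: [0.2, 0.6, 0.1]
finger_gap: 1.002
grip_force: 0.0
```

play_rows(series=[{"tx": 0.008, "ty": 0, "tz": 0, "wx": 0, "wy": 0, "wz": 0, "fingers": -1}, {"tx": 0.016, "ty": 0, "tz": 0, "wx": 0, "wy": 0, "wz": 0, "fingers": -1}, {"tx": 0.024, "ty": 0, "tz": 0, "wx": 0, "wy": 0, "wz": 0, "fingers": -1}, {"tx": 0.032, "ty": 0, "tz": 0, "wx": 0, "wy": 0, "wz": 0, "fingers": -1}, {"tx": 0.038, "ty": 0, "tz": 0, "wx": 0, "wy": 0, "wz": 0, "fingers": -1}])

```text
clock: 3.22
tcp_pos: [500.3, 96.9, 29.3]
tcp_rot: [-3.141, -0.001, -0.225]
wrist_force: [0.3, 0.1, -0.6]
finger_gap: 1.0
grip_force: 0.0
```

```bash
python3 - <<'E'
from m import *
s=read_state();print(s["tcp_pos"],s["wrist_force"],s["torque"])
a=cam("top")["pixels"][90:240,105:315];b=cam("scene")["pixels"][120:260,220:370]
a=cv2.resize(a,(560,400),interpolation=cv2.INTER_CUBIC)
b=cv2.resize(b,(428,400),interpolation=cv2.INTER_CUBIC)
cv2.imwrite("pics/d1.png",cv2.resize(np.hstack([a,b]),(800,324)))
E
```

```text
[500.34702901  96.90882909  29.2806986 ] [ 0.28247208  0.10838988 -0.61070461] [0.05763746 0.0880479  0.00706471]
```

View pics/d1.png

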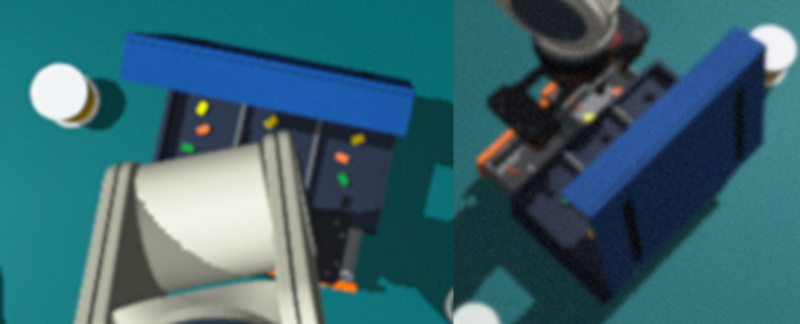

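```bash
cat >> m.py <<'E'
O=np.array([601,74,0.]);A=R.from_euler('z',-0.226).as_matrix()
def case(p): return A.T@(np.array(p)-O)
def oranges():
  for n in("scene","top"):
    c=cam(n);o,b=masks(c["pixels"])
    for c_ in parts(o,6):
        r=cv2.minAreaRect(c_)
        if not all(45<case(plane(c,*q,54))[0]*-1<190 for q in cv2.boxPoints(r)): continue
        print(n,np.round(r[0],1),[case(plane(c,*q,54))[:2].round(0).tolist() for q in cv2.boxPoints(r)])
E
python3 - <<'E'
from m import *
oranges()
print(case(read_state()["tcp_pos"]))
c=cam("top")["pixels"][180:240,160:290];cv2.imwrite("pics/e1.png",cv2.resize(np.vstack([c,cv2.resize(cam("scene")["pixels"][115:205,210:340],(130,90))]),(520,600),interpolation=cv2.INTER_CUBIC))
E
```

```text
scene [238.1 183.2] [[-139.0, -107.0], [-139.0, -53.0], [-131.0, -54.0], [-132.0, -108.0]]
scene [260.3 160.4] [[-140.0, -7.0], [-151.0, 22.0], [-141.0, 24.0], [-131.0, -4.0]]
top [264.2 221.9] [[-141.0, -86.0], [-133.0, -85.0], [-132.0, -108.0], [-140.0, -109.0]]
[-104.69709671   -0.46513439   28.86735462]
```

View pics/e1.png

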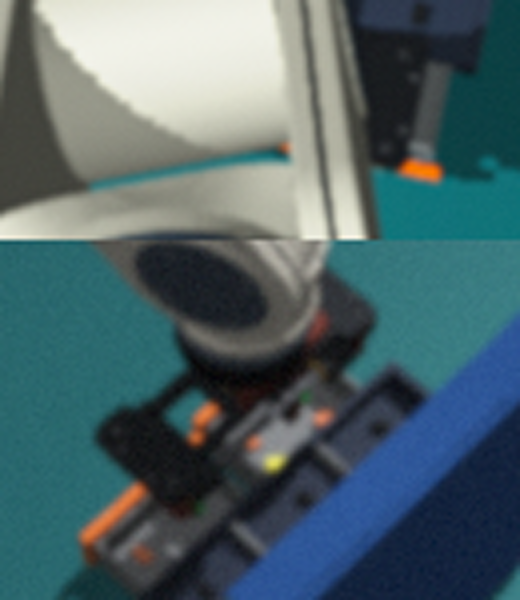

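The fronts have not moved: the right one is still at case x of about -140, seen at pixel (264,222), although the TCP is at -104. The open fingers may be standing higher than the TCP and have passed over the panels. I'll go straight up and check.

play_rows(series=[{"tx": 0, "ty": 0, "tz": -0.015, "wx": 0, "wy": 0, "wz": 0, "fingers": -1}, {"tx": 0, "ty": 0, "tz": -0.03, "wx": 0, "wy": 0, "wz": 0, "fingers": -1}, {"tx": 0, "ty": 0, "tz": -0.05, "wx": 0, "wy": 0, "wz": 0, "fingers": -1}, {"tx": 0, "ty": 0, "tz": -0.07, "wx": 0, "wy": 0, "wz": 0, "fingers": -1}, {"tx": 0, "ty": 0, "tz": -0.08, "wx": 0, "wy": 0, "wz": 0, "fingers": -1}])

```text
clock: 3.93
tcp_pos: [499.7, 97.4, 110.9]
tcp_rot: [-3.141, -0.002, -0.225]
wrist_force: [1.0, 0.1, 0.3]
finger_gap: 0.998
grip_force: 0.0
```

play_rows(series=[{"tx": -0.025, "ty": 0, "tz": 0, "wx": 0, "wy": 0, "wz": 0, "fingers": 1}, {"tx": -0.05, "ty": 0, "tz": 0, "wx": 0, "wy": 0, "wz": 0, "fingers": 1}, {"tx": -0.075, "ty": 0, "tz": 0, "wx": 0, "wy": 0, "wz": 0, "fingers": 1}, {"tx": -0.1, "ty": 0, "tz": 0, "wx": 0, "wy": 0, "wz": 0, "fingers": 1}, {"tx": -0.12, "ty": 0, "tz": 0, "wx": 0, "wy": 0, "wz": 0, "fingers": 1}])

```text
clock: 4.35
tcp_pos: [379.7, 123.8, 108.6]
tcp_rot: [3.141, 0.001, -0.225]
wrist_force: [-0.9, -0.0, -0.0]
finger_gap: 0.659
grip_force: 0.0
```

```bash
python3 - <<'E'
from m import *
oranges()
s=read_state();print(s["tcp_pos"],case(s["tcp_pos"]))
for n in("scene","top"):
    c=cam(n);p=np.array(s["tcp_pos"]);q=rot(c["attitude"]).T@(p-c["position"]);q=np.array([q[0],-q[1],-q[2]]);u=np.array(c["mtx"])@q;print(n,u[:2]/u[2])
c=cam("scene")["pixels"][90:240,180:380];cv2.imwrite("pics/e2.png",cv2.resize(c,(800,600),interpolation=cv2.INTER_CUBIC))
E
```

```text
scene [258.3 163.3] [[-138.0, -107.0], [-153.0, 112.0], [-139.0, 111.0], [-125.0, -108.0]]
top [245.5 218.2] [[-142.0, 1.0], [-133.0, 1.0], [-132.0, -109.0], [-141.0, -109.0]]
top [259. 210.] [[-118.0, -79.0], [-109.0, -77.0], [-108.0, -81.0], [-117.0, -83.0]]
top [196.5 211.4] [[-149.0, 113.0], [-141.0, 114.0], [-140.0, 3.0], [-148.0, 3.0]]
top [211.3 203.8] [[-122.0, 34.0], [-116.0, 29.0], [-119.0, 24.0], [-126.0, 28.0]]
top [240.3 195.3] [[-88.0, -25.0], [-83.0, -29.0], [-89.0, -38.0], [-94.0, -35.0]]
top [193.  188.5] [[-93.0, 82.0], [-91.0, 73.0], [-97.0, 72.0], [-99.0, 81.0]]
[378.45496584 123.68154505 108.48927636] [-228.01852069   -1.44995485  108.48927636]
scene [234.24293816 132.61641801]
top [211.30907675 255.78563867]
```

View pics/e2.png

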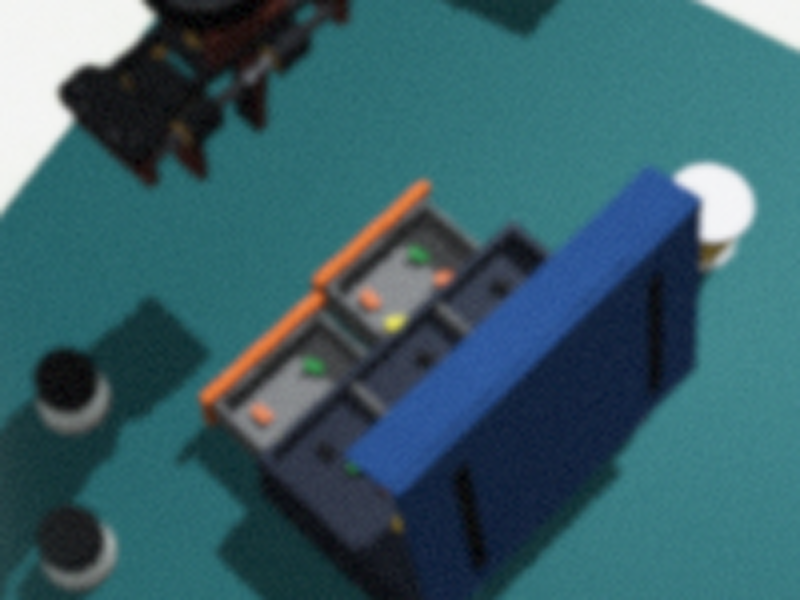

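The drawers are untouched. Open, the linkage fingers retract and their tips sit above the TCP, so they skimmed over the panels. I'll shut the fingers and push one drawer at a time.

play_rows(series=[{"tx": 0.004, "ty": -0.012, "tz": 0, "wx": 0, "wy": 0, "wz": 0, "fingers": 1}, {"tx": 0.008, "ty": -0.024, "tz": 0, "wx": 0, "wy": 0, "wz": 0, "fingers": 1}, {"tx": 0.012, "ty": -0.036, "tz": 0, "wx": 0, "wy": 0, "wz": 0, "fingers": 1}, {"tx": 0.016, "ty": -0.048, "tz": 0, "wx": 0, "wy": 0, "wz": 0, "fingers": 1}, {"tx": 0.02, "ty": -0.057, "tz": 0, "wx": 0, "wy": 0, "wz": 0, "fingers": 1}])

```text
clock: 5.02
tcp_pos: [415.8, 176.7, 109.0]
tcp_rot: [-3.141, -0.0, -0.224]
wrist_force: [-0.5, 0.7, 0.1]
finger_gap: 0.053
grip_force: 0.0
```

play_rows(series=[{"tx": 0, "ty": 0, "tz": 0.02, "wx": 0, "wy": 0, "wz": 0, "fingers": 1}, {"tx": 0, "ty": 0, "tz": 0.04, "wx": 0, "wy": 0, "wz": 0, "fingers": 1}, {"tx": 0, "ty": 0, "tz": 0.06, "wx": 0, "wy": 0, "wz": 0, "fingers": 1}, {"tx": 0, "ty": 0, "tz": 0.076, "wx": 0, "wy": 0, "wz": 0, "fingers": 1}, {"tx": 0, "ty": 0, "tz": 0.082, "wx": 0, "wy": 0, "wz": 0, "fingers": 1}])

```text
clock: 5.43
tcp_pos: [413.7, 175.1, 25.0]
tcp_rot: [3.14, 0.003, -0.224]
wrist_force: [0.2, 0.0, 0.2]
finger_gap: 0.001
grip_force: 0.0
```

play_rows(series=[{"tx": 0.01, "ty": 0, "tz": 0, "wx": 0, "wy": 0, "wz": 0, "fingers": 1}, {"tx": 0.02, "ty": 0, "tz": 0, "wx": 0, "wy": 0, "wz": 0, "fingers": 1}, {"tx": 0.03, "ty": 0, "tz": 0, "wx": 0, "wy": 0, "wz": 0, "fingers": 1}, {"tx": 0.04, "ty": 0, "tz": 0, "wx": 0, "wy": 0, "wz": 0, "fingers": 1}, {"tx": 0.05, "ty": 0, "tz": 0, "wx": 0, "wy": 0, "wz": 0, "fingers": 1}])

```text
clock: 5.85
tcp_pos: [465.4, 163.7, 28.0]
tcp_rot: [-3.14, -0.002, -0.225]
wrist_force: [0.5, 0.4, -0.6]
finger_gap: 0.002
grip_force: 0.0
```

play_rows(series=[{"tx": 0.004, "ty": 0, "tz": 0, "wx": 0, "wy": 0, "wz": 0, "fingers": 1}, {"tx": 0.008, "ty": 0, "tz": 0, "wx": 0, "wy": 0, "wz": 0, "fingers": 1}, {"tx": 0.012, "ty": 0, "tz": 0, "wx": 0, "wy": 0, "wz": 0, "fingers": 1}, {"tx": 0.016, "ty": 0, "tz": 0, "wx": 0, "wy": 0, "wz": 0, "fingers": 1}, {"tx": 0.02, "ty": 0, "tz": 0, "wx": 0, "wy": 0, "wz": 0, "fingers": 1}])

```text
clock: 6.27
tcp_pos: [482.7, 159.2, 27.1]
tcp_rot: [3.141, 0.0, -0.225]
wrist_force: [-0.0, 0.2, 0.1]
finger_gap: 0.003
grip_force: 0.0
```

```bash
python3 - <<'E'
from m import *
s=read_state();print(case(s["tcp_pos"]),A.T@s["wrist_force"]);oranges()
E
```

```text
[-134.36729796   56.56611643   27.0814043 ] [-0.08219832  0.18706107  0.07974525]
scene [244.8 176.8] [[-137.0, -105.0], [-138.0, -4.0], [-134.0, -4.0], [-134.0, -106.0]]
top [251.  219.1] [[-141.0, -25.0], [-133.0, -25.0], [-132.0, -108.0], [-140.0, -108.0]]
top [213. 215.] [[-143.0, 25.0], [-142.0, 16.0], [-146.0, 15.0], [-148.0, 24.0]]
top [240.3 195.3] [[-88.0, -25.0], [-83.0, -29.0], [-89.0, -38.0], [-94.0, -35.0]]
```

```bash
python3 - <<'E'
from m import *
a=cam("top")["pixels"][150:270,120:290];b=cam("scene")["pixels"][90:210,200:340]
cv2.imwrite("pics/f1.png",cv2.resize(np.hstack([a,b]),(800,310),interpolation=cv2.INTER_CUBIC))
s=read_state();
for n in("scene","top"):
  for dz in (0,80):
    c=cam(n);p=np.array(s["tcp_pos"])+[0,0,dz];q=rot(c["attitude"]).T@(p-c["position"]);q=np.array([q[0],-q[1],-q[2]]);u=np.array(c["mtx"])@q;print(n,u[:2]/u[2])
E
```

```text
scene [273.73924075 155.11142658]
scene [275.02340348 141.21610893]
top [200.04566211 207.53049936]
top [193.90920192 206.93692966]
```

View pics/f1.png

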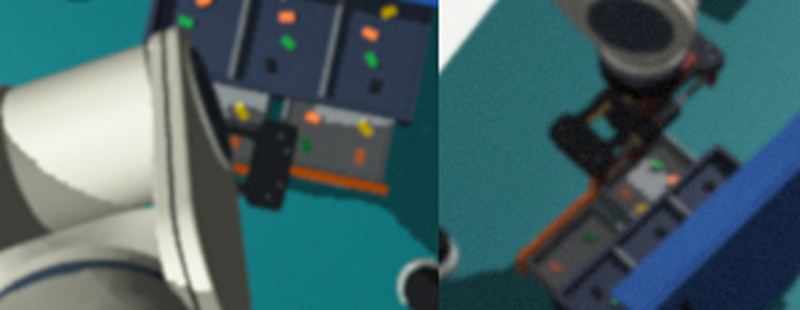

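The small parts in the left tray (yellow one at about (278,171) in the scene view) have not moved, though the TCP is past the panel face. I'll back off the same way and measure where the shut fingertips really are.

play_rows(series=[{"tx": -0.02, "ty": 0, "tz": 0, "wx": 0, "wy": 0, "wz": 0, "fingers": 1}, {"tx": -0.04, "ty": 0, "tz": 0, "wx": 0, "wy": 0, "wz": 0, "fingers": 1}, {"tx": -0.06, "ty": 0, "tz": 0, "wx": 0, "wy": 0, "wz": 0, "fingers": 1}, {"tx": -0.07, "ty": 0, "tz": 0, "wx": 0, "wy": 0, "wz": 0, "fingers": 1}, {"tx": -0.07, "ty": 0, "tz": 0, "wx": 0, "wy": 0, "wz": 0, "fingers": 1}])

```text
clock: 7.08
tcp_pos: [412.1, 174.9, 26.9]
tcp_rot: [3.14, 0.002, -0.223]
wrist_force: [-0.5, -0.3, -0.6]
finger_gap: 0.009
grip_force: 0.0
```

```bash
python3 - <<'E'
from m import *
oranges()
s=read_state();c=cam("scene");im=c["pixels"].copy()
def proj(p):
    q=rot(c["attitude"]).T@(np.array(p)-c["position"]);u=np.array(c["mtx"])@[q[0],-q[1],-q[2]];return u[:2]/u[2]
p=s["tcp_pos"];print(p,case(p))
for dz in(0,20,40,80):print(dz,proj(p+[0,0,dz]).round(1))
h=cv2.cvtColor(im,cv2.COLOR_BGR2HSV);m=((h[...,0]<80)|(h[...,0]>100)|(h[...,1]<110)).astype(np.uint8)
u,v=proj(p).round().astype(int)
for r in range(v-22,v+14): print(r,''.join('#' if x else '.' for x in m[r,u-45:u+40]))
print(u-45)
x=cv2.resize(im[80:180,u-60:u+60],(720,600),interpolation=cv2.INTER_CUBIC)
cv2.drawMarker(x,(int((proj(p)[0]-u+60)*6),int((proj(p)[1]-80)*6)),(0,0,255),0,16,1)
cv2.imwrite("pics/g1.png",x)
E
```

```text
scene [257.8 163.3] [[-140.0, -109.0], [-155.0, 112.0], [-139.0, 111.0], [-125.0, -109.0]]
top [245.5 218.2] [[-142.0, 1.0], [-133.0, 1.0], [-132.0, -109.0], [-141.0, -109.0]]
top [259. 210.] [[-118.0, -79.0], [-109.0, -77.0], [-108.0, -81.0], [-117.0, -83.0]]
top [197.  211.5] [[-149.0, 111.0], [-141.0, 111.0], [-140.0, 3.0], [-148.0, 3.0]]
top [211.5 203.5] [[-122.0, 34.0], [-114.0, 29.0], [-118.0, 23.0], [-126.0, 28.0]]
top [240.3 195.3] [[-88.0, -25.0], [-83.0, -29.0], [-89.0, -38.0], [-94.0, -35.0]]
top [193.  188.5] [[-93.0, 82.0], [-91.0, 73.0], [-97.0, 72.0], [-99.0, 81.0]]
[415.27205812 175.32160671  27.35152242] [-203.70922713   57.12693905   27.35152242]
0 [256.5 139.7]
20 [256.5 136.2]
40 [256.5 132.5]
80 [256.5 124.8]
118 ................###############...#########################..........................
119 ..............###############.......#####################............................
120 .............###############.......######################............................
121 ............##############.........####################..............................
[... 2184 characters left out ...]
.......................................##########################.
147 .........................................................############################
148 ........................................................#############################
149 .......................................................##############################
150 ......................................................###############################
151 .....................................................################################
152 ....................................................#################################
153 ...................................................##################################
212
```

View pics/g1.png

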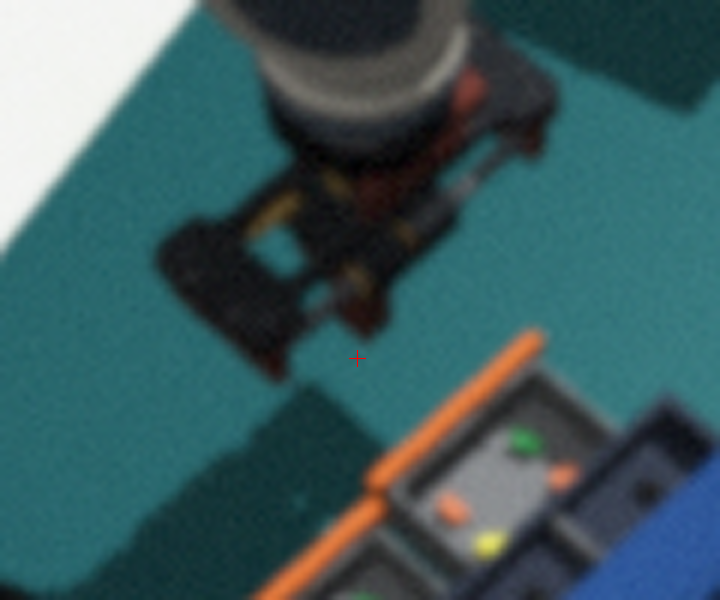

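The shut fingertips show at about (257,136) and not at the predicted (256.5,139.7), so they stand some 20 mm higher than the TCP reading. I'll lower by 15 mm, which is safe either way, and push again.

play_rows(series=[{"tx": 0, "ty": 0, "tz": 0.004, "wx": 0, "wy": 0, "wz": 0, "fingers": 1}, {"tx": 0, "ty": 0, "tz": 0.008, "wx": 0, "wy": 0, "wz": 0, "fingers": 1}, {"tx": 0, "ty": 0, "tz": 0.012, "wx": 0, "wy": 0, "wz": 0, "fingers": 1}, {"tx": 0, "ty": 0, "tz": 0.015, "wx": 0, "wy": 0, "wz": 0, "fingers": 1}, {"tx": 0, "ty": 0, "tz": 0.015, "wx": 0, "wy": 0, "wz": 0, "fingers": 1}])

```text
clock: 7.65
tcp_pos: [414.0, 174.6, 11.2]
tcp_rot: [3.141, 0.001, -0.225]
wrist_force: [-0.0, 0.5, 0.6]
finger_gap: 0.005
grip_force: 0.0
```

play_rows(series=[{"tx": 0.01, "ty": 0, "tz": 0, "wx": 0, "wy": 0, "wz": 0, "fingers": 1}, {"tx": 0.02, "ty": 0, "tz": 0, "wx": 0, "wy": 0, "wz": 0, "fingers": 1}, {"tx": 0.03, "ty": 0, "tz": 0, "wx": 0, "wy": 0, "wz": 0, "fingers": 1}, {"tx": 0.04, "ty": 0, "tz": 0, "wx": 0, "wy": 0, "wz": 0, "fingers": 1}, {"tx": 0.05, "ty": 0, "tz": 0, "wx": 0, "wy": 0, "wz": 0, "fingers": 1}])

```text
clock: 8.07
tcp_pos: [464.4, 163.5, 12.2]
tcp_rot: [-3.141, 0.0, -0.225]
wrist_force: [-1.3, 0.5, 0.9]
finger_gap: 0.004
grip_force: 1.0
```

play_rows(series=[{"tx": 0.004, "ty": 0, "tz": 0, "wx": 0, "wy": 0, "wz": 0, "fingers": 1}, {"tx": 0.008, "ty": 0, "tz": 0, "wx": 0, "wy": 0, "wz": 0, "fingers": 1}, {"tx": 0.012, "ty": 0, "tz": 0, "wx": 0, "wy": 0, "wz": 0, "fingers": 1}, {"tx": 0.016, "ty": 0, "tz": 0, "wx": 0, "wy": 0, "wz": 0, "fingers": 1}, {"tx": 0.02, "ty": 0, "tz": 0, "wx": 0, "wy": 0, "wz": 0, "fingers": 1}])

```text
clock: 8.48
tcp_pos: [482.5, 159.2, 12.0]
tcp_rot: [3.141, 0.001, -0.225]
wrist_force: [-2.1, 0.1, 0.1]
finger_gap: 0.006
grip_force: 0.8
```

```bash
python3 - <<'E'
from m import *
s=read_state();print(case(s["tcp_pos"]),A.T@s["wrist_force"]);oranges()
h=cv2.cvtColor(cam("scene")["pixels"],cv2.COLOR_BGR2HSV);y=cv2.inRange(h,(24,130,110),(34,255,255))
for c in parts(y,2): print(cv2.minAreaRect(c)[0])
E
```

```text
[-134.55368148   56.45557679   12.00686066] [-2.09498857 -0.33242636  0.07439212]
scene [245.  176.5] [[-137.0, -102.0], [-137.0, -5.0], [-134.0, -6.0], [-135.0, -102.0]]
scene [280.2 153.2] [[-121.0, 16.0], [-120.0, 111.0], [-113.0, 110.0], [-115.0, 15.0]]
top [251.5 219.2] [[-140.0, -27.0], [-133.0, -27.0], [-132.0, -108.0], [-140.0, -108.0]]
top [240. 195.] [[-88.0, -25.0], [-83.0, -29.0], [-88.0, -37.0], [-93.0, -33.0]]
top [213.3 192.9] [[-99.0, 33.0], [-90.0, 31.0], [-92.0, 26.0], [-101.0, 28.0]]
```

Contact now: about 2 N, and the left drawer is moving. Pushing on.

play_rows(series=[{"tx": 0.006, "ty": 0, "tz": 0, "wx": 0, "wy": 0, "wz": 0, "fingers": 1}, {"tx": 0.012, "ty": 0, "tz": 0, "wx": 0, "wy": 0, "wz": 0, "fingers": 1}, {"tx": 0.018, "ty": 0, "tz": 0, "wx": 0, "wy": 0, "wz": 0, "fingers": 1}, {"tx": 0.024, "ty": 0, "tz": 0, "wx": 0, "wy": 0, "wz": 0, "fingers": 1}, {"tx": 0.03, "ty": 0, "tz": 0, "wx": 0, "wy": 0, "wz": 0, "fingers": 1}])

```text
clock: 9.05
tcp_pos: [512.3, 152.3, 11.9]
tcp_rot: [3.141, 0.0, -0.225]
wrist_force: [-1.5, -0.9, -0.1]
finger_gap: 0.004
grip_force: 0.9
```

play_rows(series=[{"tx": 0.001, "ty": 0, "tz": 0, "wx": 0, "wy": 0, "wz": 0, "fingers": 1}, {"tx": 0.002, "ty": 0, "tz": 0, "wx": 0, "wy": 0, "wz": 0, "fingers": 1}, {"tx": 0.003, "ty": 0, "tz": 0, "wx": 0, "wy": 0, "wz": 0, "fingers": 1}, {"tx": 0.004, "ty": 0, "tz": 0, "wx": 0, "wy": 0, "wz": 0, "fingers": 1}, {"tx": 0.005, "ty": 0, "tz": 0, "wx": 0, "wy": 0, "wz": 0, "fingers": 1}])

```text
clock: 9.47
tcp_pos: [516.8, 151.7, 12.1]
tcp_rot: [-3.141, -0.0, -0.225]
wrist_force: [-2.1, 0.2, 0.1]
finger_gap: 0.006
grip_force: 0.8
```

play_rows(series=[{"tx": 0.001, "ty": 0, "tz": 0, "wx": 0, "wy": 0, "wz": 0, "fingers": 1}, {"tx": 0.002, "ty": 0, "tz": 0, "wx": 0, "wy": 0, "wz": 0, "fingers": 1}, {"tx": 0.003, "ty": 0, "tz": 0, "wx": 0, "wy": 0, "wz": 0, "fingers": 1}, {"tx": 0.003, "ty": 0, "tz": 0, "wx": 0, "wy": 0, "wz": 0, "fingers": 1}, {"tx": 0.003, "ty": 0, "tz": 0, "wx": 0, "wy": 0, "wz": 0, "fingers": 1}])

```text
clock: 9.88
tcp_pos: [520.0, 150.9, 12.1]
tcp_rot: [-3.141, -0.001, -0.225]
wrist_force: [-1.0, 0.6, 0.1]
finger_gap: 0.006
grip_force: 0.3
```

play_rows(series=[{"tx": 0.001, "ty": 0, "tz": 0, "wx": 0, "wy": 0, "wz": 0, "fingers": 1}, {"tx": 0.002, "ty": 0, "tz": 0, "wx": 0, "wy": 0, "wz": 0, "fingers": 1}, {"tx": 0.003, "ty": 0, "tz": 0, "wx": 0, "wy": 0, "wz": 0, "fingers": 1}, {"tx": 0.003, "ty": 0, "tz": 0, "wx": 0, "wy": 0, "wz": 0, "fingers": 1}, {"tx": 0.003, "ty": 0, "tz": 0, "wx": 0, "wy": 0, "wz": 0, "fingers": 1}])

```text
clock: 10.3
tcp_pos: [520.7, 150.5, 12.0]
tcp_rot: [3.141, 0.003, -0.225]
wrist_force: [-7.3, 4.6, 5.1]
finger_gap: 0.012
grip_force: 3.9
```

The left drawer is home: the force rose and it stopped at the expected place. Now the right one.

play_rows(series=[{"tx": -0.02, "ty": 0, "tz": 0, "wx": 0, "wy": 0, "wz": 0, "fingers": 1}, {"tx": -0.05, "ty": 0, "tz": 0, "wx": 0, "wy": 0, "wz": 0, "fingers": 1}, {"tx": -0.085, "ty": 0, "tz": 0, "wx": 0, "wy": 0, "wz": 0, "fingers": 1}, {"tx": -0.1, "ty": 0, "tz": 0, "wx": 0, "wy": 0, "wz": 0, "fingers": 1}, {"tx": -0.1, "ty": 0, "tz": 0, "wx": 0, "wy": 0, "wz": 0, "fingers": 1}])

```text
clock: 10.72
tcp_pos: [421.4, 172.2, 11.8]
tcp_rot: [3.14, 0.003, -0.223]
wrist_force: [-0.8, 0.0, -0.5]
finger_gap: 0.007
grip_force: 0.0
```

play_rows(series=[{"tx": 0, "ty": 0.025, "tz": 0, "wx": 0, "wy": 0, "wz": 0, "fingers": 1}, {"tx": 0, "ty": 0.055, "tz": 0, "wx": 0, "wy": 0, "wz": 0, "fingers": 1}, {"tx": 0, "ty": 0.085, "tz": 0, "wx": 0, "wy": 0, "wz": 0, "fingers": 1}, {"tx": 0, "ty": 0.108, "tz": 0, "wx": 0, "wy": 0, "wz": 0, "fingers": 1}, {"tx": 0, "ty": 0.114, "tz": 0, "wx": 0, "wy": 0, "wz": 0, "fingers": 1}])

```text
clock: 11.13
tcp_pos: [400.0, 59.0, 12.2]
tcp_rot: [3.141, -0.0, -0.227]
wrist_force: [0.2, 0.2, -0.4]
finger_gap: 0.007
grip_force: 0.0
```

play_rows(series=[{"tx": 0.012, "ty": 0, "tz": 0, "wx": 0, "wy": 0, "wz": 0, "fingers": 1}, {"tx": 0.024, "ty": 0, "tz": 0, "wx": 0, "wy": 0, "wz": 0, "fingers": 1}, {"tx": 0.034, "ty": 0, "tz": 0, "wx": 0, "wy": 0, "wz": 0, "fingers": 1}, {"tx": 0.042, "ty": 0, "tz": 0, "wx": 0, "wy": 0, "wz": 0, "fingers": 1}, {"tx": 0.05, "ty": 0, "tz": 0, "wx": 0, "wy": 0, "wz": 0, "fingers": 1}])

```text
clock: 11.55
tcp_pos: [449.9, 50.8, 12.0]
tcp_rot: [-3.141, 0.0, -0.224]
wrist_force: [-1.5, 1.1, 0.5]
finger_gap: 0.005
grip_force: 0.9
```

play_rows(series=[{"tx": 0.007, "ty": 0, "tz": 0, "wx": 0, "wy": 0, "wz": 0, "fingers": 1}, {"tx": 0.014, "ty": 0, "tz": 0, "wx": 0, "wy": 0, "wz": 0, "fingers": 1}, {"tx": 0.021, "ty": 0, "tz": 0, "wx": 0, "wy": 0, "wz": 0, "fingers": 1}, {"tx": 0.028, "ty": 0, "tz": 0, "wx": 0, "wy": 0, "wz": 0, "fingers": 1}, {"tx": 0.035, "ty": 0, "tz": 0, "wx": 0, "wy": 0, "wz": 0, "fingers": 1}])

```text
clock: 11.97
tcp_pos: [483.0, 42.4, 12.0]
tcp_rot: [3.142, 0.0, -0.225]
wrist_force: [-0.8, 2.0, -0.3]
finger_gap: 0.007
grip_force: 0.9
```

```bash
python3 - <<'E'
from m import *
s=read_state();print(case(s["tcp_pos"]),A.T@s["wrist_force"]);oranges()
E
```

```text
[-107.96270656  -57.25067506   11.96651971] [-1.24360857  1.78948045 -0.29688211]
scene [257.3 187.8] [[-92.0, -105.0], [-96.0, -2.0], [-88.0, -2.0], [-84.0, -105.0]]
top [187.5 180.5] [[-85.0, 114.0], [-75.0, 114.0], [-75.0, 73.0], [-84.0, 73.0]]
```

Left front reads case x −84 to −85, which is home. About 12 mm remain on the right.

play_rows(series=[{"tx": 0.003, "ty": 0, "tz": 0, "wx": 0, "wy": 0, "wz": 0, "fingers": 1}, {"tx": 0.005, "ty": 0, "tz": 0, "wx": 0, "wy": 0, "wz": 0, "fingers": 1}, {"tx": 0.007, "ty": 0, "tz": 0, "wx": 0, "wy": 0, "wz": 0, "fingers": 1}, {"tx": 0.009, "ty": 0, "tz": 0, "wx": 0, "wy": 0, "wz": 0, "fingers": 1}, {"tx": 0.01, "ty": 0, "tz": 0, "wx": 0, "wy": 0, "wz": 0, "fingers": 1}])

```text
clock: 12.48
tcp_pos: [492.3, 40.0, 12.1]
tcp_rot: [3.141, 0.0, -0.225]
wrist_force: [-2.2, -0.3, 0.7]
finger_gap: 0.012
grip_force: 0.8
```

play_rows(series=[{"tx": 0.001, "ty": 0, "tz": 0, "wx": 0, "wy": 0, "wz": 0, "fingers": 1}, {"tx": 0.002, "ty": 0, "tz": 0, "wx": 0, "wy": 0, "wz": 0, "fingers": 1}, {"tx": 0.003, "ty": 0, "tz": 0, "wx": 0, "wy": 0, "wz": 0, "fingers": 1}, {"tx": 0.004, "ty": 0, "tz": 0, "wx": 0, "wy": 0, "wz": 0, "fingers": 1}, {"tx": 0.004, "ty": 0, "tz": 0, "wx": 0, "wy": 0, "wz": 0, "fingers": 1}])

```text
clock: 12.9
tcp_pos: [495.0, 39.4, 12.0]
tcp_rot: [3.141, 0.003, -0.225]
wrist_force: [-5.4, 1.1, 3.0]
finger_gap: 0.002
grip_force: 2.6
```

Both drawers are home (the right one also stopped at case x −95.5 with rising force). Now over the lid to its back.

play_rows(series=[{"tx": -0.03, "ty": 0, "tz": 0, "wx": 0, "wy": 0, "wz": 0, "fingers": 1}, {"tx": -0.06, "ty": 0, "tz": 0, "wx": 0, "wy": 0, "wz": 0, "fingers": 1}, {"tx": -0.06, "ty": 0, "tz": -0.04, "wx": 0, "wy": 0, "wz": 0, "fingers": 1}, {"tx": -0.06, "ty": -0.01, "tz": -0.08, "wx": 0, "wy": 0, "wz": 0, "fingers": 1}, {"tx": -0.06, "ty": -0.02, "tz": -0.12, "wx": 0, "wy": 0, "wz": 0, "fingers": 1}])

```text
clock: 13.32
tcp_pos: [441.6, 72.3, 133.3]
tcp_rot: [3.141, 0.001, -0.225]
wrist_force: [1.5, 0.5, -0.2]
finger_gap: 0.008
grip_force: 0.0
```

play_rows(series=[{"tx": 0, "ty": -0.01, "tz": -0.036, "wx": 0, "wy": 0, "wz": 0, "fingers": 1}, {"tx": 0, "ty": -0.02, "tz": -0.072, "wx": 0, "wy": 0, "wz": 0, "fingers": 1}, {"tx": 0, "ty": -0.03, "tz": -0.108, "wx": 0, "wy": 0, "wz": 0, "fingers": 1}, {"tx": 0, "ty": -0.037, "tz": -0.144, "wx": 0, "wy": 0, "wz": 0, "fingers": 1}, {"tx": 0, "ty": -0.037, "tz": -0.155, "wx": 0, "wy": 0, "wz": 0, "fingers": 1}])

```text
clock: 13.73
tcp_pos: [453.9, 109.9, 293.1]
tcp_rot: [-3.137, -0.009, -0.224]
wrist_force: [1.5, -0.0, 1.0]
finger_gap: 0.009
grip_force: 0.0
```

```bash
python3 - <<'E'
from m import *
s=read_state();print(case(s["tcp_pos"]));oranges()
E
```

```text
[-151.38591264    2.07763725  293.07839894]
top [243. 192.] [[-85.0, 36.0], [-75.0, 37.0], [-75.0, -109.0], [-85.0, -109.0]]
```

play_rows(series=[{"tx": 0.028, "ty": 0, "tz": 0, "wx": 0, "wy": 0, "wz": 0, "fingers": 1}, {"tx": 0.056, "ty": 0, "tz": 0, "wx": 0, "wy": 0, "wz": 0, "fingers": 1}, {"tx": 0.084, "ty": 0, "tz": 0, "wx": 0, "wy": 0, "wz": 0, "fingers": 1}, {"tx": 0.112, "ty": 0, "tz": 0, "wx": 0, "wy": 0, "wz": 0, "fingers": 1}, {"tx": 0.14, "ty": 0, "tz": 0, "wx": 0, "wy": 0, "wz": 0, "fingers": 1}])

```text
clock: 14.25
tcp_pos: [587.1, 76.1, 284.1]
tcp_rot: [3.14, 0.003, -0.225]
wrist_force: [0.1, -0.0, 0.6]
finger_gap: 0.006
grip_force: 0.0
```

play_rows(series=[{"tx": 0.028, "ty": 0, "tz": 0, "wx": 0, "wy": 0, "wz": 0, "fingers": 1}, {"tx": 0.056, "ty": 0, "tz": 0, "wx": 0, "wy": 0, "wz": 0, "fingers": 1}, {"tx": 0.084, "ty": 0, "tz": 0, "wx": 0, "wy": 0, "wz": 0, "fingers": 1}, {"tx": 0.112, "ty": 0, "tz": 0, "wx": 0, "wy": 0, "wz": 0, "fingers": 1}, {"tx": 0.125, "ty": 0, "tz": 0, "wx": 0, "wy": 0, "wz": 0, "fingers": 1}])

```text
clock: 14.67
tcp_pos: [710.4, 47.6, 283.0]
tcp_rot: [3.14, 0.003, -0.226]
wrist_force: [-1.6, 0.2, 0.5]
finger_gap: 0.007
grip_force: 0.0
```

Both fronts now read −85 to −75, flush and home. Next I'll go down behind the lid and make contact gently.

play_rows(series=[{"tx": 0, "ty": 0, "tz": 0.022, "wx": 0, "wy": 0, "wz": 0, "fingers": 1}, {"tx": 0, "ty": 0, "tz": 0.044, "wx": 0, "wy": 0, "wz": 0, "fingers": 1}, {"tx": 0, "ty": 0, "tz": 0.066, "wx": 0, "wy": 0, "wz": 0, "fingers": 1}, {"tx": 0, "ty": 0, "tz": 0.085, "wx": 0, "wy": 0, "wz": 0, "fingers": 1}, {"tx": 0, "ty": 0, "tz": 0.092, "wx": 0, "wy": 0, "wz": 0, "fingers": 1}])

```text
clock: 15.08
tcp_pos: [705.5, 48.4, 188.4]
tcp_rot: [3.139, 0.008, -0.225]
wrist_force: [-0.4, 0.5, -0.3]
finger_gap: 0.006
grip_force: 0.0
```

play_rows(series=[{"tx": -0.008, "ty": 0, "tz": 0, "wx": 0, "wy": 0, "wz": 0, "fingers": 1}, {"tx": -0.016, "ty": 0, "tz": 0, "wx": 0, "wy": 0, "wz": 0, "fingers": 1}, {"tx": -0.024, "ty": 0, "tz": 0, "wx": 0, "wy": 0, "wz": 0, "fingers": 1}, {"tx": -0.032, "ty": 0, "tz": 0, "wx": 0, "wy": 0, "wz": 0, "fingers": 1}, {"tx": -0.04, "ty": 0, "tz": 0, "wx": 0, "wy": 0, "wz": 0, "fingers": 1}])

```text
clock: 15.5
tcp_pos: [669.4, 58.4, 196.5]
tcp_rot: [-3.141, -0.002, -0.225]
wrist_force: [-0.3, -0.4, -0.2]
finger_gap: 0.005
grip_force: 0.0
```

play_rows(series=[{"tx": -0.005, "ty": 0, "tz": 0, "wx": 0, "wy": 0, "wz": 0, "fingers": 1}, {"tx": -0.01, "ty": 0, "tz": 0, "wx": 0, "wy": 0, "wz": 0, "fingers": 1}, {"tx": -0.015, "ty": 0, "tz": 0, "wx": 0, "wy": 0, "wz": 0, "fingers": 1}, {"tx": -0.02, "ty": 0, "tz": 0, "wx": 0, "wy": 0, "wz": 0, "fingers": 1}, {"tx": -0.025, "ty": 0, "tz": 0, "wx": 0, "wy": 0, "wz": 0, "fingers": 1}])

```text
clock: 15.92
tcp_pos: [645.6, 63.7, 195.3]
tcp_rot: [-3.141, -0.001, -0.225]
wrist_force: [2.7, -0.2, -1.0]
finger_gap: 0.009
grip_force: 0.9
```

```bash
cat >> m.py <<'E'
def lid():
    T=cam("top");o,b=masks(T["pixels"])
    for c_ in parts(b,150): print("top bl",cv2.contourArea(c_),cv2.approxPolyDP(c_,4,True)[:,0].tolist())
    S=cam("scene");o,b=masks(S["pixels"])
    for c_ in parts(b,150): print("sc bl",cv2.contourArea(c_),cv2.approxPolyDP(c_,4,True)[:,0].tolist())
E
python3 - <<'E'
from m import *
s=read_state();print(case(s["tcp_pos"]),A.T@s["wrist_force"]);lid()
E
```

```text
[ 4.57904743e+01 -5.26192104e-02  1.95284820e+02] [ 2.64489897  0.39493086 -1.03227272]
sc bl 443.0 [[285, 181], [264, 201], [278, 210], [295, 194]]
sc bl 613.0 [[352, 161], [346, 186], [341, 190], [339, 179], [317, 197], [307, 228], [351, 182]]
```

Contact is made (2.7 N, lid edge moved). Now I'll follow the lid's arc down slowly.

play_rows(series=[{"tx": -0.0055, "ty": 0, "tz": 0.0015, "wx": 0, "wy": 0, "wz": 0, "fingers": 1}, {"tx": -0.011, "ty": 0, "tz": 0.0035, "wx": 0, "wy": 0, "wz": 0, "fingers": 1}, {"tx": -0.016, "ty": 0, "tz": 0.0055, "wx": 0, "wy": 0, "wz": 0, "fingers": 1}, {"tx": -0.021, "ty": 0, "tz": 0.008, "wx": 0, "wy": 0, "wz": 0, "fingers": 1}, {"tx": -0.026, "ty": 0, "tz": 0.0105, "wx": 0, "wy": 0, "wz": 0, "fingers": 1}])

```text
clock: 16.43
tcp_pos: [619.6, 69.6, 184.4]
tcp_rot: [-3.142, -0.0, -0.225]
wrist_force: [1.6, 0.2, 2.0]
finger_gap: 0.004
grip_force: 0.9
```

play_rows(series=[{"tx": -0.0055, "ty": 0, "tz": 0.003, "wx": 0, "wy": 0, "wz": 0, "fingers": 1}, {"tx": -0.011, "ty": 0, "tz": 0.006, "wx": 0, "wy": 0, "wz": 0, "fingers": 1}, {"tx": -0.016, "ty": 0, "tz": 0.0095, "wx": 0, "wy": 0, "wz": 0, "fingers": 1}, {"tx": -0.021, "ty": 0, "tz": 0.013, "wx": 0, "wy": 0, "wz": 0, "fingers": 1}, {"tx": -0.0255, "ty": 0, "tz": 0.0165, "wx": 0, "wy": 0, "wz": 0, "fingers": 1}])

```text
clock: 16.85
tcp_pos: [594.5, 75.2, 167.6]
tcp_rot: [3.142, 0.0, -0.225]
wrist_force: [-0.3, -0.2, 2.6]
finger_gap: 0.006
grip_force: 0.8
```

```bash
python3 - <<'E'
from m import *
s=read_state();print(case(s["tcp_pos"]),A.T@s["wrist_force"]);lid()
E
```

```text
[ -6.62240251  -0.24316918 167.63081205] [-0.23772402 -0.25102276  2.55232515]
top bl 176.5 [[275, 166], [277, 184], [283, 185], [287, 168]]
top bl 491.0 [[173, 162], [225, 157], [179, 145], [174, 147]]
sc bl 286.0 [[272, 176], [249, 193], [257, 198], [267, 194], [275, 183]]
sc bl 2614.5 [[336, 144], [328, 154], [341, 184], [324, 158], [305, 175], [304, 184], [300, 180], [306, 190], [298, 196], [304, 200], [290, 205], [298, 227], [295, 230], [287, 219], [277, 227], [288, 245], [351, 181]]
```

play_rows(series=[{"tx": -0.0045, "ty": 0, "tz": 0.004, "wx": 0, "wy": 0, "wz": 0, "fingers": 1}, {"tx": -0.009, "ty": 0, "tz": 0.008, "wx": 0, "wy": 0, "wz": 0, "fingers": 1}, {"tx": -0.0135, "ty": 0, "tz": 0.012, "wx": 0, "wy": 0, "wz": 0, "fingers": 1}, {"tx": -0.0175, "ty": 0, "tz": 0.0165, "wx": 0, "wy": 0, "wz": 0, "fingers": 1}, {"tx": -0.0215, "ty": 0, "tz": 0.021, "wx": 0, "wy": 0, "wz": 0, "fingers": 1}])

```text
clock: 17.37
tcp_pos: [573.7, 80.0, 146.6]
tcp_rot: [3.142, 0.0, -0.225]
wrist_force: [-0.3, 0.8, 2.0]
finger_gap: 0.005
grip_force: 0.7
```

play_rows(series=[{"tx": -0.0038, "ty": 0, "tz": 0.0048, "wx": 0, "wy": 0, "wz": 0, "fingers": 1}, {"tx": -0.0075, "ty": 0, "tz": 0.0096, "wx": 0, "wy": 0, "wz": 0, "fingers": 1}, {"tx": -0.011, "ty": 0, "tz": 0.0145, "wx": 0, "wy": 0, "wz": 0, "fingers": 1}, {"tx": -0.014, "ty": 0, "tz": 0.0195, "wx": 0, "wy": 0, "wz": 0, "fingers": 1}, {"tx": -0.017, "ty": 0, "tz": 0.025, "wx": 0, "wy": 0, "wz": 0, "fingers": 1}])

```text
clock: 17.78
tcp_pos: [557.3, 83.8, 121.6]
tcp_rot: [3.142, 0.0, -0.225]
wrist_force: [-0.0, -0.8, 1.5]
finger_gap: 0.008
grip_force: 0.7
```

play_rows(series=[{"tx": -0.0028, "ty": 0, "tz": 0.0055, "wx": 0, "wy": 0, "wz": 0, "fingers": 1}, {"tx": -0.0055, "ty": 0, "tz": 0.011, "wx": 0, "wy": 0, "wz": 0, "fingers": 1}, {"tx": -0.008, "ty": 0, "tz": 0.0165, "wx": 0, "wy": 0, "wz": 0, "fingers": 1}, {"tx": -0.01, "ty": 0, "tz": 0.022, "wx": 0, "wy": 0, "wz": 0, "fingers": 1}, {"tx": -0.012, "ty": 0, "tz": 0.0275, "wx": 0, "wy": 0, "wz": 0, "fingers": 1}])

```text
clock: 18.2
tcp_pos: [545.8, 86.4, 94.0]
tcp_rot: [3.142, 0.0, -0.225]
wrist_force: [-1.2, 0.2, 0.7]
finger_gap: 0.005
grip_force: 0.6
```

```bash
python3 - <<'E'
from m import *
s=read_state();print(case(s["tcp_pos"]),A.T@s["wrist_force"]);lid()
E
```

```text
[-56.62415411  -0.28974162  93.97204461] [-1.18623673 -0.03816628  0.66321941]
top bl 168.0 [[190, 188], [238, 194], [236, 189]]
top bl 1726.5 [[250, 121], [256, 160], [266, 157], [270, 136], [275, 136], [269, 189], [260, 198], [261, 203], [278, 205], [292, 130]]
sc bl 5051.5 [[319, 144], [308, 150], [335, 183], [304, 154], [271, 189], [257, 177], [240, 193], [286, 245], [350, 180]]
```

play_rows(series=[{"tx": -0.0013, "ty": 0, "tz": 0.0045, "wx": 0, "wy": 0, "wz": 0, "fingers": 1}, {"tx": -0.0025, "ty": 0, "tz": 0.009, "wx": 0, "wy": 0, "wz": 0, "fingers": 1}, {"tx": -0.0035, "ty": 0, "tz": 0.0135, "wx": 0, "wy": 0, "wz": 0, "fingers": 1}, {"tx": -0.0043, "ty": 0, "tz": 0.018, "wx": 0, "wy": 0, "wz": 0, "fingers": 1}, {"tx": -0.005, "ty": 0, "tz": 0.022, "wx": 0, "wy": 0, "wz": 0, "fingers": 1}])

```text
clock: 18.72
tcp_pos: [540.9, 87.5, 72.1]
tcp_rot: [3.142, 0.0, -0.225]
wrist_force: [-1.0, 1.1, 0.6]
finger_gap: 0.001
grip_force: 0.5
```

play_rows(series=[{"tx": -0.0003, "ty": 0, "tz": 0.002, "wx": 0, "wy": 0, "wz": 0, "fingers": 1}, {"tx": -0.0006, "ty": 0, "tz": 0.004, "wx": 0, "wy": 0, "wz": 0, "fingers": 1}, {"tx": -0.0009, "ty": 0, "tz": 0.006, "wx": 0, "wy": 0, "wz": 0, "fingers": 1}, {"tx": -0.0012, "ty": 0, "tz": 0.008, "wx": 0, "wy": 0, "wz": 0, "fingers": 1}, {"tx": -0.0014, "ty": 0, "tz": 0.009, "wx": 0, "wy": 0, "wz": 0, "fingers": 1}])

```text
clock: 19.13
tcp_pos: [539.8, 87.8, 63.4]
tcp_rot: [3.142, -0.0, -0.225]
wrist_force: [-0.0, 0.2, 1.5]
finger_gap: 0.004
grip_force: 0.5
```

play_rows(series=[{"tx": 0, "ty": 0, "tz": 0.0015, "wx": 0, "wy": 0, "wz": 0, "fingers": 1}, {"tx": 0, "ty": 0, "tz": 0.003, "wx": 0, "wy": 0, "wz": 0, "fingers": 1}, {"tx": 0, "ty": 0, "tz": 0.0045, "wx": 0, "wy": 0, "wz": 0, "fingers": 1}, {"tx": 0, "ty": 0, "tz": 0.006, "wx": 0, "wy": 0, "wz": 0, "fingers": 1}, {"tx": 0, "ty": 0, "tz": 0.006, "wx": 0, "wy": 0, "wz": 0, "fingers": 1}])

```text
clock: 19.55
tcp_pos: [539.7, 87.8, 57.3]
tcp_rot: [3.142, 0.0, -0.225]
wrist_force: [-0.3, 1.1, 0.2]
finger_gap: 0.005
grip_force: 0.0
```

```bash
python3 - <<'E'
from m import *
s=read_state();print(case(s["tcp_pos"]),A.T@s["wrist_force"]);lid()
E
```

```text
[-62.79996614  -0.28831166  57.33116251] [-0.58076215  1.01291371  0.23295338]
top bl 1870.5 [[246, 121], [256, 167], [265, 163], [270, 138], [275, 139], [267, 197], [259, 202], [277, 206], [292, 131]]
top bl 539.5 [[182, 130], [233, 119], [187, 110]]
sc bl 4791.0 [[315, 148], [306, 155], [333, 184], [302, 158], [269, 193], [255, 181], [238, 197], [285, 244], [350, 180]]
```

play_rows(series=[{"tx": 0, "ty": 0, "tz": 0.0012, "wx": 0, "wy": 0, "wz": 0, "fingers": 1}, {"tx": 0, "ty": 0, "tz": 0.0024, "wx": 0, "wy": 0, "wz": 0, "fingers": 1}, {"tx": 0, "ty": 0, "tz": 0.0036, "wx": 0, "wy": 0, "wz": 0, "fingers": 1}, {"tx": 0, "ty": 0, "tz": 0.0048, "wx": 0, "wy": 0, "wz": 0, "fingers": 1}, {"tx": 0, "ty": 0, "tz": 0.005, "wx": 0, "wy": 0, "wz": 0, "fingers": 1}])

```text
clock: 20.07
tcp_pos: [539.7, 87.9, 52.4]
tcp_rot: [3.142, 0.0, -0.225]
wrist_force: [0.1, 1.0, 1.4]
finger_gap: 0.004
grip_force: 0.5
```

play_rows(series=[{"tx": 0, "ty": 0, "tz": 0.001, "wx": 0, "wy": 0, "wz": 0, "fingers": 1}, {"tx": 0, "ty": 0, "tz": 0.002, "wx": 0, "wy": 0, "wz": 0, "fingers": 1}, {"tx": 0, "ty": 0, "tz": 0.003, "wx": 0, "wy": 0, "wz": 0, "fingers": 1}, {"tx": 0, "ty": 0, "tz": 0.004, "wx": 0, "wy": 0, "wz": 0, "fingers": 1}, {"tx": 0, "ty": 0, "tz": 0.004, "wx": 0, "wy": 0, "wz": 0, "fingers": 1}])

```text
clock: 20.48
tcp_pos: [539.9, 87.8, 51.4]
tcp_rot: [-3.141, -0.0, -0.225]
wrist_force: [-10.6, -0.9, 31.2]
finger_gap: 0.004
grip_force: 15.9
```

```bash
python3 - <<'E'
from m import *
s=read_state();print(case(s["tcp_pos"]),A.T@s["wrist_force"],s["grip_force"]);lid()
S=cam("scene")
# expected closed corners (front right / front left outer top) in scene px
for p in ((-97,-122,89),(-97,122,89),(75,-122,89)):
    w=O+A@np.array(p,float);q=rot(S["attitude"]).T@(w-S["position"]);u=np.array(S["mtx"])@[q[0],-q[1],-q[2]];print(p,(u[:2]/u[2]).round(1))
E
```

```text
[-62.65337778  -0.19545143  51.37121413] [-10.1054558   -3.22687539  31.24587966] 15.913316756486893
top bl 1873.5 [[246, 122], [256, 167], [264, 165], [274, 138], [267, 196], [259, 202], [277, 206], [292, 131]]
top bl 578.0 [[182, 131], [200, 123], [231, 124], [234, 119], [186, 110]]
sc bl 4721.0 [[315, 149], [305, 155], [333, 184], [301, 159], [269, 194], [255, 182], [239, 197], [285, 244], [350, 180]]
(-97, -122, 89) [236.2 198.5]
(-97, 122, 89) [301.7 138. ]
(75, -122, 89) [286. 246.]
```

The lid has hit its stop (31 N while pressing). I'll lift off straight up and verify.

play_rows(series=[{"tx": 0, "ty": 0, "tz": -0.02, "wx": 0, "wy": 0, "wz": 0, "fingers": 1}, {"tx": 0, "ty": 0, "tz": -0.055, "wx": 0, "wy": 0, "wz": 0, "fingers": 1}, {"tx": 0, "ty": 0, "tz": -0.09, "wx": 0, "wy": 0, "wz": 0, "fingers": 1}, {"tx": 0, "ty": 0, "tz": -0.125, "wx": 0, "wy": 0, "wz": 0, "fingers": 1}, {"tx": 0, "ty": 0, "tz": -0.16, "wx": 0, "wy": 0, "wz": 0, "fingers": 1}])

```text
clock: 21.05
tcp_pos: [539.5, 87.7, 210.1]
tcp_rot: [3.141, 0.0, -0.225]
wrist_force: [1.3, 0.4, 0.9]
finger_gap: 0.002
grip_force: 0.0
```

play_rows(series=[{"tx": -0.035, "ty": 0.01, "tz": 0, "wx": 0, "wy": 0, "wz": 0, "fingers": 1}, {"tx": -0.07, "ty": 0.03, "tz": 0, "wx": 0, "wy": 0, "wz": 0, "fingers": 1}, {"tx": -0.1, "ty": 0.055, "tz": 0, "wx": 0, "wy": 0, "wz": 0, "fingers": 1}, {"tx": -0.11, "ty": 0.09, "tz": 0, "wx": 0, "wy": 0, "wz": 0, "fingers": 1}, {"tx": -0.11, "ty": 0.12, "tz": 0, "wx": 0, "wy": 0, "wz": 0, "fingers": 1}])

```text
clock: 21.47
tcp_pos: [402.4, -5.0, 208.4]
tcp_rot: [3.141, 0.001, -0.222]
wrist_force: [1.2, -0.4, 0.7]
finger_gap: 0.008
grip_force: 0.0
```

```bash
python3 - <<'E'
from m import *
print(read_state()["wrist_force"]);lid();oranges()
T=cam("top");
for p in ((-97,-122,89),(-97,122,89),(75,-122,89),(75,122,89)):
  for n in("scene","top"):
    S=cam(n)
    w=O+A@np.array(p,float);q=rot(S["attitude"]).T@(w-S["position"]);u=np.array(S["mtx"])@[q[0],-q[1],-q[2]];print(n,p,(u[:2]/u[2]).round(1))
a=T["pixels"][90:290,100:420];b=S=cam("scene")["pixels"][90:290,150:400]
cv2.imwrite("pics/z1.png",cv2.resize(np.hstack([a,b]),(800,281),interpolation=cv2.INTER_CUBIC))
E
```

```text
[ 1.15299133 -0.37283621  0.68658788]
top bl 8305.0 [[187, 110], [171, 184], [277, 206], [292, 131]]
sc bl 5973.5 [[303, 139], [238, 198], [285, 244], [350, 180]]
scene (-97, -122, 89) [236.2 198.5]
top (-97, -122, 89) [279.2 206.6]
scene (-97, 122, 89) [301.7 138. ]
top (-97, 122, 89) [170.  184.3]
scene (75, -122, 89) [286. 246.]
top (75, -122, 89) [294.8 129.6]
scene (75, 122, 89) [351.2 179.7]
top (75, 122, 89) [186.4 108.4]
```

View pics/z1.png

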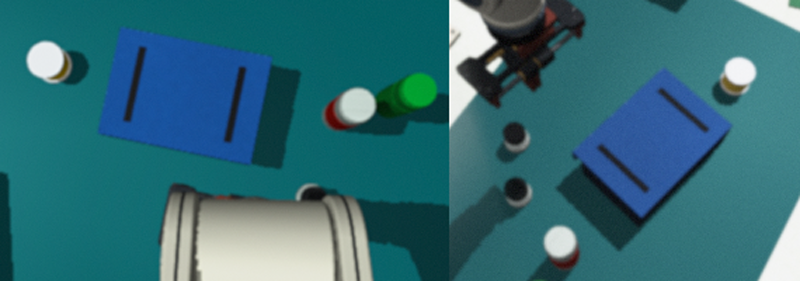

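The lid lies flat: its corners in the top view, (187,110), (171,184), (277,206) and (292,131), are within about 2–3 px of the closed prediction. No orange shows, and the can, spool and jars stand where they did. Handing in.

```bash
python3 -c "
from plant import *
print(finish_job())"
```

```text
the job is handed in; nothing more can be done
None
```

The job is handed in: both drawers were pushed fully home, then the lid was swung over and pressed to its stop, with the can, spool and jars left where they stood; before that, two early passes carried the gripper over the drawer fronts at about panel-top height, and the drawers did not move.

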